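Draw out the wheel tray with the hook rod

TASK

The tray with the spare wheel has slid in beneath the overhanging top of the low bench riser, and its pull eye is out of sight under there. Take the hook rod from its fork rest, reach it under the overhang, catch the eye with the bent end and draw the tray right out to its stop, without touching the tray with the gripper. Then unhook and lay the rod back in both forks of its rest as it lay before, and leave the other things on the bench undisturbed.

Things in the scene. Friction and masses are not known exactly. Their poses are not given: they have to be found in the camera images.
- hook: loose hook rod, 0.14 kg. Origin: middle of its wooden handle, a flat-sided bar 112 long (x) x 20 wide (y) x 24 high (z) mm. A 7 mm steel rod goes on along +x on the handle's axis and at x = 155 mm turns square down (-z) as a 7 mm peg ending 33.5 mm below the axis. It balances some 15 mm ahead of the origin. Starts level in the rest, peg down, axis 70 mm above the table
- hook_tip (a point): lower end of the hook's bent-down peg, at (155, 0, -33.5) mm in the hook's frame
- rest: fixed rest: wooden base 175 x 60 x 10 mm with two aluminium forks 8 mm thick. Origin on the table under the handle's middle; +x is the way the rod points. Rear fork at x = -46 mm takes the handle (slot 26 wide, floor 58 above the table), front fork at x = 92 mm takes the rod (slot 13 wide, floor 66.5 high). Flared mouths open upward, tops at 86 mm. Handle is free to grip between them
- rest_seat (a point): where the hook's origin lies when the rod is home in the rest: 70 mm above the rest's origin; same axes as the rest
- riser: fixed low bench riser: plywood top 210 deep x 155 wide x 18 mm, underside 115 mm above the table. Origin on the table under the middle of the top's front edge; +x runs inward under the top, so the tray comes out along -x. The first 70 mm of the top overhang freely in front of the grey side walls
- eye (a point): centre of the hole of the tray's pull eye: a flat-lying loop of 8 mm steel bar standing 42 mm out from the tray's front. Hole 32 mm wide (y), 33 mm long (x), axis vertical; bar's middle 28 mm above the table. On the riser's middle line; with the tray fully in it lies 52 mm inward (riser +x) of the top's front edge; axes as the riser's
- tray (a joint): how far the tray is out along the riser's -x, m: 0 fully in, stop at 0.115; starts 0 to 0.02 out. Slides stiffly (about 2 N) and stays where left. Steel tray 115 deep x 112 wide x 40 mm high with a loose wheel in it, its front face 70 mm inward of the top's front edge when fully in
- putty_tub: bystander: round filler tub, 81 wide x 57 mm high, origin under its centre, on the table between the riser and the heap of casters
- tape_measure: bystander: tape measure 34 x 79 x 58 mm, origin under its centre, standing on the riser's top
- bit_block: bystander: small wooden block with bits, 36 x 100 x 56 mm, origin under its centre, at the far left beyond the rest
- tape_roll: bystander: roll of masking tape lying flat, 97 across x 22 mm, origin under its centre, left of the heap of casters

How it is judged:
By the outcome, as a careful person would: the job done as asked, in the order asked, and still so for the second after the job is handed in, with the robot touching nothing.
It also fails if it takes over 58 s, if anything falls off the work surface, if the arm or the gripper's body presses on something with over 40 N, if the wrist force passes 120 N, or if a joint passes its speed limit or range.

ROBOT

A 7-joint arm with a two-finger parallel gripper is mounted at the origin on a cart in front of the work surface, level with it; the furniture and walls round the work are solid. World frame = base frame: x ahead of the robot, y to its left, z up, the work surface at z = 0. Lengths are in m, angles in rad, forces in N, time in s.
With the tool pointing down it reaches from about 0.4 to 0.9 m from the base axis. Payload 5.5 kg.
Tool frame: the origin (TCP) lies at the very end of the fingers, on their centre line; the grasp point (between the pads) lies 19 mm behind it; z points along the fingers, y is the direction in which the jaws open and shut (so a half turn about z gives the same grasp; the last joint's range is limited). The gripper opens to 85 mm and grips with 20 to 120 N. Pads are 22 mm wide; open, the fingers measure 114 mm over their backs; the gripper's body (76 mm by 85 mm) begins 54 mm behind the grasp point. The pads swing forward as they close: fully open they stand 13 mm farther back than shut.
Start: joints at [1.576, 0.501, -0.427, 1.55, 0.221, 1.138, -0.21], TCP at [0.166, -0.629, 0.231] pointing down, gripper open.
Joint ranges: [-2.88, 2.88], [-0.31, 2.03], [-1.54, 1.56], [0.2, 2.42], [-1.41, 4.55], [0.19, 2.02], [-2.57, 2.57]. Speed limits (rad/s): [2.57, 2.57, 3.14, 3.14, 3.14, 3.14, 3.14].

INTERFACE

Orientations are given as a rotation vector (axis times angle).
In Python, from bench import status, eyes, ticket gives the robot as it stands.
- The arm moves only by the tool jog_arm, never from a script. Its argument "moves" is a list of rows, each a list of 5 numbers: the gripper command: -1 is shut, 1 is fully open, values between are in proportion, then the shift along the tool's x, y, z in mm, then the turn about the tool's z in rad. A call has exactly 10 rows; each row is the pose to reach, as a shift and turn from the pose commanded when the call began, along the tool's axes at that moment; what a row does not reach only later rows make up. A row lasts 1/10 s, in which the tool goes at most 50 mm and 8.59 degrees, less where a joint would pass 70% of its speed; a pose out of reach is approached as far as the arm can. A call with a gripper value outside its range is refused whole. The fingers move at their own pace and stop on an object; "grip_force" is the grip in N (left out, the last holds). Time passes only in rows, so rows that repeat a pose let the fingers close, or fill a call up. It gives the time, the measured TCP pose, the force and the opening at its end, in the units of the state.
- status.get_state(): the state, without advancing time (a new reading comes with each control period).
- eyes.get_image(name): name is "side" or "top" or "wrist"; returns the picture (420x560x3 uint8, blue, green, red); there is no depth.
- eyes.get_calibration(name): a dict with "intrinsics" (3x3 intrinsics, pixels), "cam_to_world" (4x4, takes a point from camera to world coordinates). Camera axes: x right, y down, z forward; pixel columns grow to the right and rows downward; lengths in m; the calibration is good to about 2 mm. A picture is of the moment at which its call begins: read the wrist's pose just before it. get_calibration takes no time and is no camera call; for the wrist camera it gives the pose at the moment of the call.
- ticket.close_job(): hands the job in, once; it reports no verdict.
The state is a dict: "clock": time; "joint_positions": joint angles; "joint_velocities": joint speeds; "joint_efforts": joint torques, N m; "position": TCP position; "tool_rot": TCP orientation; "wrist_force": force on the tool from outside, world axes, zero at the start; "torque": the same for the moment, N m; "grip_width": finger opening in m.
Only numpy, scipy, OpenCV 4.12 (cv2) and the standard library are available. Lean on these libraries where they do the work, as an engineer would, in place of code of your own. Each camera call takes 0.05 s, during which the arm holds its last target.

## Working session

There is one attempt and no reset: what is moved stays moved. The work goes in short steps, Python scripts to look and compute and a tool call to move; the robot and the scene stay as the last step left them, time stands still between calls to the robot, and variables do not carry over. Pictures are saved under pics/ and viewed, and the job is handed in when it is done.

Besides the shell and the picture viewer there is one more tool, called after "Request:" as name(argument=value, ...) on one line, values as JSON. jog_arm: Moves the arm, as the interface text tells. Its arguments: {"type":"object","properties":{"moves":{"type":"array"},"grip_force":{"type":"number"}},"required":["moves"]}

```bash
ls; mkdir -p pics; python3 - <<'E'
from bench import status, eyes
import cv2, numpy as np
np.set_printoptions(precision=4,suppress=True)
print(status.get_state())
for n in ["side","top","wrist"]:
    c=eyes.get_calibration(n); print(n,np.array(c["intrinsics"]),np.array(c["cam_to_world"]))
    cv2.imwrite(f"pics/{n}0.png",eyes.get_image(n))
E
```

```text
pics
{'clock': 0.0, 'joint_positions': array([ 1.5762,  0.5019, -0.4268,  1.5515,  0.2208,  1.1383, -0.2103]), 'joint_velocities': array([-0.0016, -0.0005, -0.0001,  0.0005,  0.0001,  0.0005, -0.002 ]), 'joint_efforts': array([  0.    , -56.9524,  -5.8161, -28.0935,   0.0107,   0.0119,
        -0.    ]), 'position': array([ 0.1655, -0.6279,  0.2302]), 'tool_rot': array([-3.1136, -0.4037,  0.0003]), 'wrist_force': array([-0.564 ,  0.2413, -0.1101]), 'torque': array([0.0371, 0.0015, 0.014 ]), 'grip_width': 0.08527394672149288}
side [[396.4888   0.     284.4529]
 [  0.     396.4888 203.773 ]
 [  0.       0.       1.    ]] [[ 0.9934 -0.0724  0.0892  0.5272]
 [-0.1143 -0.5495  0.8276 -0.6072]
 [-0.0109 -0.8324 -0.5541  0.6641]
 [ 0.      0.      0.      1.    ]]
top [[422.5114   0.     278.2192]
 [  0.     422.5114 208.1175]
 [  0.       0.       1.    ]] [[ 0.0243 -0.9855  0.1678  0.4444]
 [-0.9995 -0.021   0.0218  0.198 ]
 [-0.0179 -0.1682 -0.9856  1.1149]
 [ 0.      0.      0.      1.    ]]
wrist [[374.8245   0.     283.9498]
 [  0.     374.8245 214.4755]
 [  0.       0.       1.    ]] [[ 0.2559 -0.9184 -0.3016  0.2436]
 [-0.9667 -0.244  -0.0773 -0.6072]
 [-0.0026  0.3114 -0.9503  0.3721]
 [ 0.      0.      0.      1.    ]]
```

View pics/side0.png

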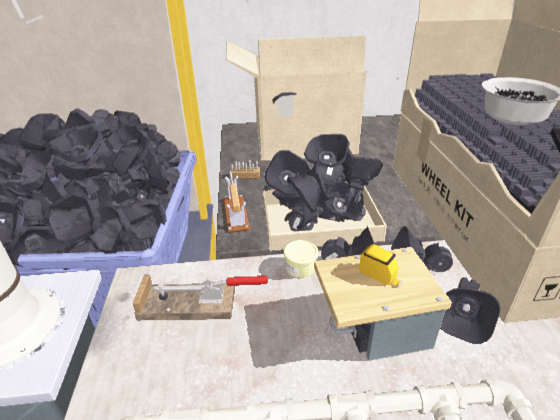

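View pics/top0.png

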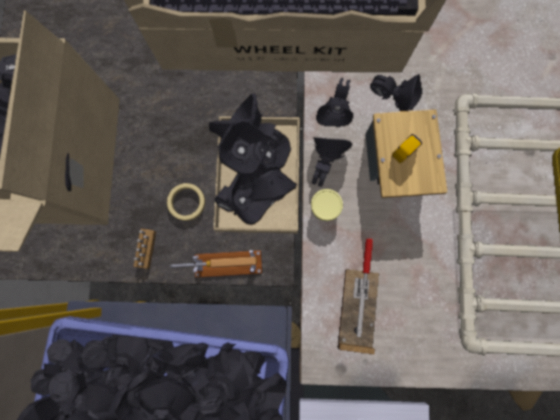

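View pics/wrist0.png

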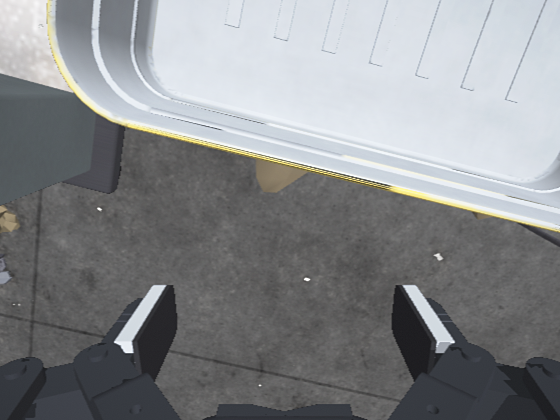

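```bash
python3 - <<'E'
import cv2
t=cv2.imread("pics/top0.png"); s=cv2.imread("pics/side0.png")
cv2.imwrite("pics/c1.png",cv2.resize(t[220:370,130:430],None,fx=2.6,fy=2.6,interpolation=cv2.INTER_CUBIC))
cv2.imwrite("pics/c2.png",cv2.resize(s[150:340,120:290],None,fx=3.1,fy=3.1,interpolation=cv2.INTER_CUBIC))
cv2.imwrite("pics/c3.png",cv2.resize(s[230:380,230:470],None,fx=3.3,fy=3.3,interpolation=cv2.INTER_CUBIC))
cv2.imwrite("pics/c4.png",cv2.resize(t[70:260,300:460],None,fx=3.1,fy=3.1,interpolation=cv2.INTER_CUBIC))
E
```

```text
(no output)
```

View pics/c1.png

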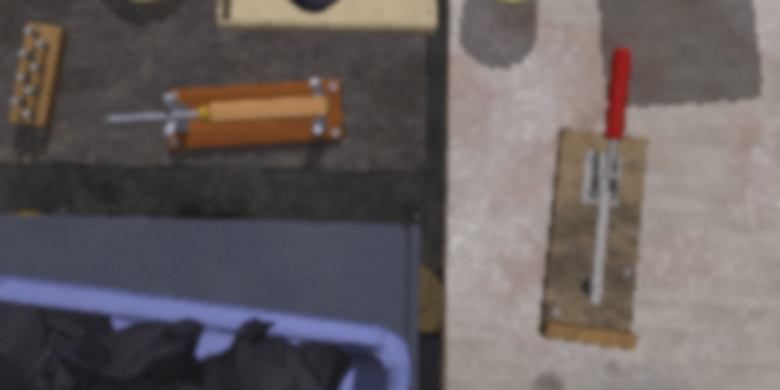

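View pics/c2.png

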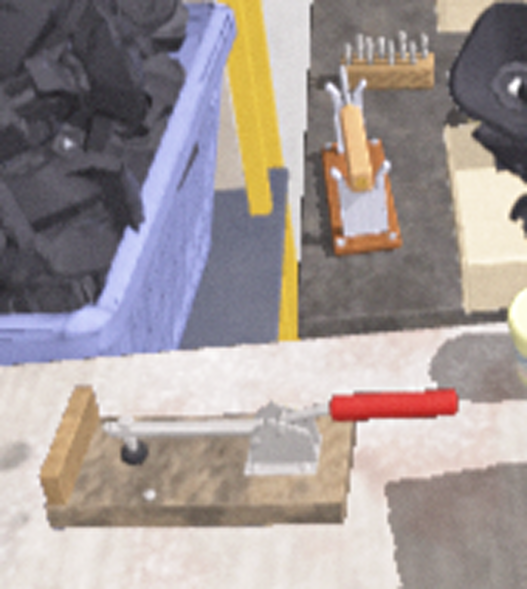

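View pics/c3.png

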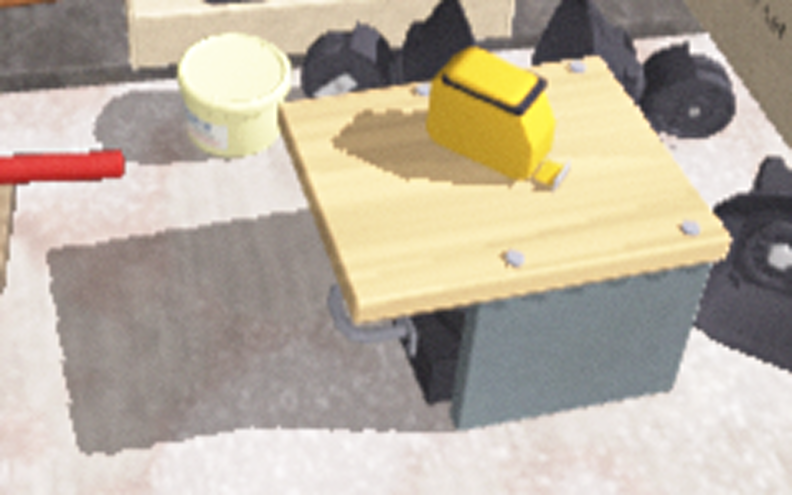

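View pics/c4.png

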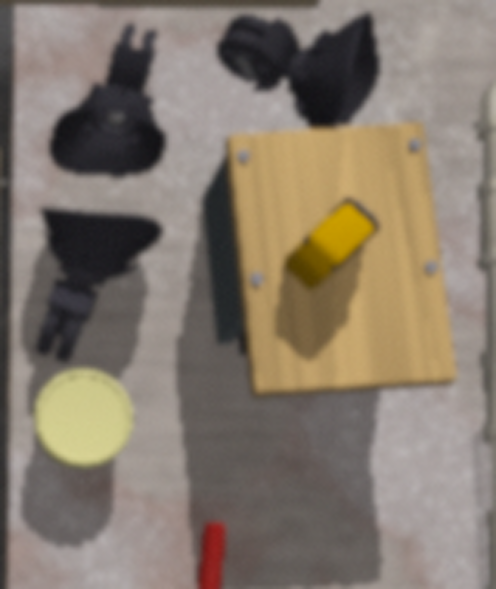

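```bash
cat > h.py <<'E'
import numpy as np, cv2
from scipy.optimize import least_squares
from scipy.spatial.transform import Rotation as R
from bench import status, eyes
np.set_printoptions(precision=4,suppress=True)
def cal(n):
    c=eyes.get_calibration(n); return np.array(c["intrinsics"]),np.array(c["cam_to_world"])
def proj(P,c):
    K,T=c; P=np.atleast_2d(P); q=(P-T[:3,3])@T[:3,:3]; u=q@K.T; return u[:,:2]/u[:,2:]
def onz(px,z,c):
    K,T=c; d=np.linalg.inv(K)@np.r_[px,1.]; d=T[:3,:3]@d; o=T[:3,3]; return o+d*(z-o[2])/d[2]
def place(p,L):
    x,y,a=p; L=np.atleast_2d(L); c,s=np.cos(a),np.sin(a)
    return np.c_[x+c*L[:,0]-s*L[:,1], y+s*L[:,0]+c*L[:,1], L[:,2]]
def fit(obs,p0):
    # obs: list of (cal, local pts, px)
    f=lambda p: np.concatenate([(proj(place(p,L),c)-px).ravel() for c,L,px in obs])
    r=least_squares(f,p0,loss='soft_l1'); return r.x, f(r.x)
E
cat > m1.py <<'E'
from h import *
top=cal("top"); side=cal("side")
z=lambda a,s,o: np.array(a)/s+np.array(o)
ris=[[0,.0775,.133],[0,-.0775,.133],[.21,.0775,.133],[.21,-.0775,.133]]
rt=z([(253,393),(456,380),(229,138),(423,124)],3.1,(300,70))
rs=z([(282,103),(357,310),(603,58),(728,240)],3.3,(230,230))
p,e=fit([(top,np.array(ris),rt),(side,np.array(ris),rs)],[.5,-.1,0]); print("riser",p,e.round(1))
for n,c,px in(("t",top,rt),("s",side,rs)):
    print(n,fit([(c,np.array(ris),px)],p)[0])
b=[[-.0875,-.03,.01],[-.0875,.03,.01],[.0875,-.03,.01],[.0875,.03,.01]]
bt=z([(338,80),(343,136),(165,92),(172,152)],2.6,(130,220))
bs=z([(401,243),(337,252)],3.1,(120,150))
hk=[[-.056,-.01,.082],[-.056,.01,.082],[.155,0,.0735]]
ht=z([(328,97),(328,118),(107,119)],2.6,(130,220))
q,e=fit([(top,np.array(b+hk),np.r_[bt,ht]),(side,np.array(b[:2]),bs)],[.35,.35,1.57]); print("rest",q,e.round(1))
print("eye hint", onz(z((370,335),3.3,(230,230)),.028,side))
print("clamp", [onz(z(a,2.6,(130,220)),.05,top) for a in ((622,48),(645,137),(548,335))])
E
python3 m1.py
```

```text
riser [ 0.6512 -0.1022  0.0811] [ 0.6 -0.4  0.9 -0.1 -0.1 -2.4  0.8 -1.7 -2.7 -0.2 -1.9 -1.4 -1.4 -0.7
  1.2  0.1]
t [ 0.6485 -0.1007  0.0805]
s [ 0.6536 -0.1038  0.0832]
rest [0.4832 0.3456 1.6713] [ 2.2 -1.2  1.9  0.4  2.  -0.6  0.3 -0.5 -7.9 -0.6 -7.4 -0.5 -8.   1.8
 -0.7  0.1 -2.1  0.3]
eye hint [ 0.6896 -0.1177  0.028 ]
clamp [array([ 0.5531, -0.0094,  0.05  ]), array([ 0.4684, -0.0303,  0.05  ]), array([0.2844, 0.0621, 0.05  ])]
```

```bash
cat > m2.py <<'E'
from h import *
top=cal("top"); side=cal("side")
z=lambda a,s,o: np.array(a)/s+np.array(o)
bt=z([(338,80),(343,136),(165,92),(172,152)],2.6,(130,220))
bs=z([(401,243),(337,252)],3.1,(120,150))
hk=np.array([[-.056,-.01,.082],[-.056,.01,.082],[.155,0,.0735]])
ht=z([(328,97),(328,118),(107,119)],2.6,(130,220))
def B(c): return np.array([[c-.0875,-.03,.01],[c-.0875,.03,.01],[c+.0875,-.03,.01],[c+.0875,.03,.01]])
f=lambda p: np.concatenate([(proj(place(p[:3],np.r_[B(p[3]),hk]),top)-np.r_[bt,ht]).ravel(),(proj(place(p[:3],B(p[3])[:2]),side)-bs).ravel()])
r=least_squares(f,[.48,.34,1.6,.02]); print(r.x,f(r.x).round(1))
p=r.x
ris=np.array([.6512,-.1022,.0811])
def draw(img,c,P,col,s,o,closed=True):
    u=((proj(P,c)-o)*s).astype(int); cv2.polylines(img,[u],closed,col,1)
S=eyes.get_image("side"); T=eyes.get_image("top")
def crop(I,x0,x1,y0,y1,s): return cv2.resize(I[y0:y1,x0:x1],None,fx=s,fy=s,interpolation=cv2.INTER_CUBIC)
def rect(x0,x1,y0,y1,zz): return np.array([[x0,y0,zz],[x1,y0,zz],[x1,y1,zz],[x0,y1,zz]])
a=crop(S,310,470,230,380,4)
o=np.array([310,230]);
draw(a,side,place(ris,rect(0,.21,-.0775,.0775,.133)),(0,0,255),4,o)
draw(a,side,place(ris,rect(0,.21,-.0775,.0775,.115)),(0,0,255),4,o)
for t,col in((0,(255,0,0)),(.01,(0,255,0)),(.02,(0,255,255))):
    draw(a,side,place(ris,rect(.0275-t,.07-t,-.024,.024,.032)),col,4,o)
    draw(a,side,place(ris,rect(.0355-t,.0685-t,-.016,.016,.032)),col,4,o)
cv2.imwrite("pics/o1.png",a)
a=crop(T,150,290,230,300,5); o=np.array([150,230])
draw(a,top,place(p[:3],B(p[3])),(0,0,255),5,o)
draw(a,top,place(p[:3],rect(-.056,.056,-.01,.01,.082)),(0,255,0),5,o)
draw(a,top,place(p[:3],np.array([[.056,0,.0735],[.1585,0,.0735]])),(0,255,0),5,o,False)
cv2.imwrite("pics/o2.png",a)
a=crop(S,210,260,150,240,6); o=np.array([210,150])
draw(a,side,place(p[:3],B(p[3])),(0,0,255),6,o)
draw(a,side,place(p[:3],rect(-.056,.056,-.01,.01,.082)),(0,255,0),6,o)
draw(a,side,place(p[:3],np.array([[.056,0,.0735],[.1585,0,.0735]])),(0,255,0),6,o,False)
cv2.imwrite("pics/o3.png",a)
E
python3 m2.py
```

```text
[0.4852 0.3267 1.6704 0.0226] [ 0.8 -1.1  0.5  0.5  0.6 -0.6 -1.1 -0.5 -0.1 -1.2  0.4 -1.1 -0.3  1.1
 -0.8 -0.6 -2.2 -0.5]
```

View pics/o1.png

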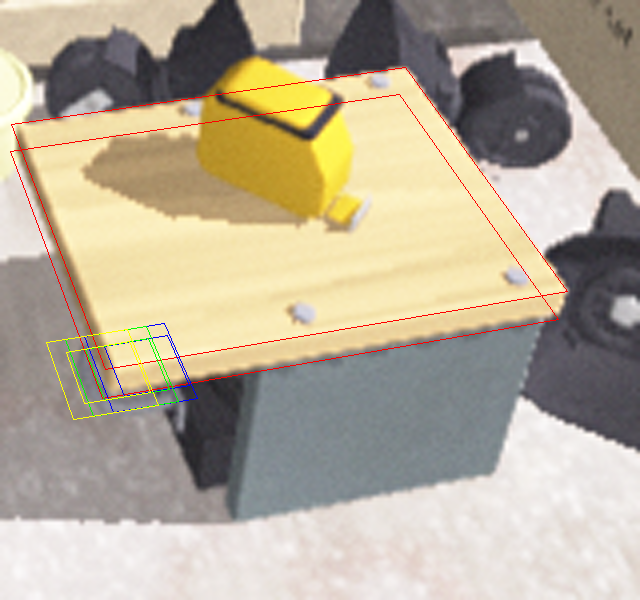

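View pics/o2.png

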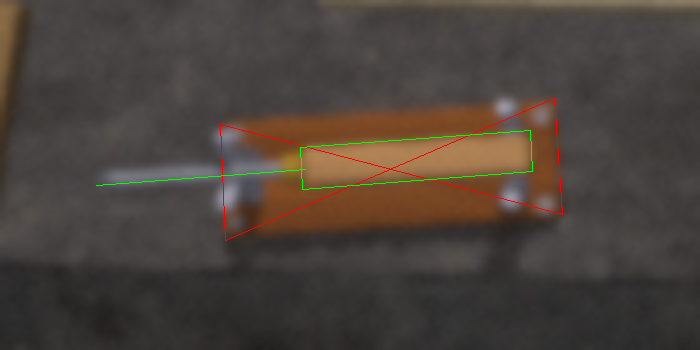

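View pics/o3.png

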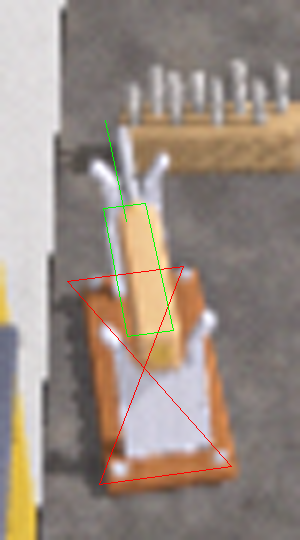

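```bash
python3 - <<'E'
import cv2
s=cv2.imread("pics/side0.png")
cv2.imwrite("pics/c5.png",cv2.resize(s[300:360,310:380],None,fx=10,fy=10,interpolation=cv2.INTER_CUBIC))
E
```

```text
(no output)
```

View pics/c5.png

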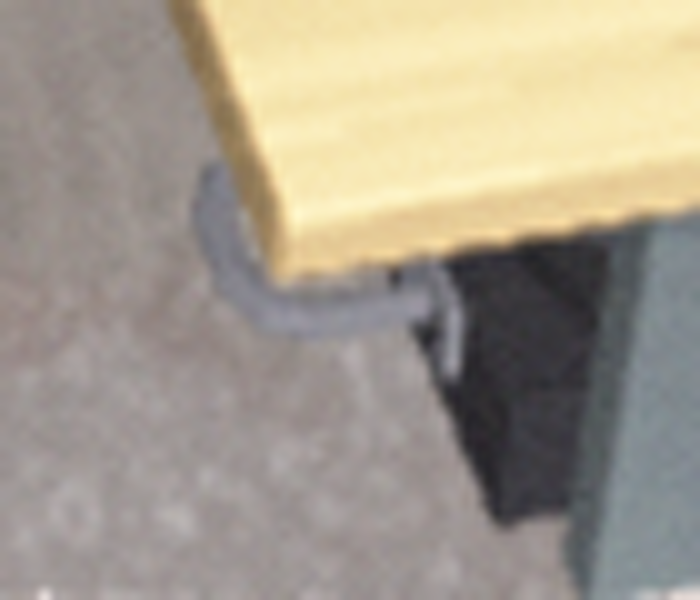

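```bash
cat >> h.py <<'E'
def tool(s=None):
    s=s or status.get_state(); return np.array(s["position"]),R.from_rotvec(s["tool_rot"]).as_matrix()
def shift(target,s=None):
    p,M=tool(s); return (M.T@(np.array(target)-p))*1000
E
python3 - <<'E'
from h import *
p,M=tool(); print(p); print(M)
K,T=cal("wrist"); print("cam in tool",M.T@(T[:3,3]-p)); print(M.T@T[:3,:3])
for t in [(.5,-.35,.30),(.55,0,.3),(.487,.34,.28)]: print(t,shift(t).round(0))
E
```

```text
[ 0.1656 -0.6282  0.2308]
[[ 0.967   0.255  -0.0002]
 [ 0.255  -0.967   0.001 ]
 [ 0.0001 -0.001  -1.    ]]
cam in tool [ 0.0808 -0.0003 -0.1417]
[[ 0.001  -0.9503 -0.3114]
 [ 1.      0.0012 -0.0004]
 [ 0.0007 -0.3114  0.9503]]
(0.5, -0.35, 0.3) [ 394. -184.  -69.]
(0.55, 0, 0.3) [ 532. -509.  -69.]
(0.487, 0.34, 0.28) [ 558. -854.  -48.]
```

Request:
jog_arm(moves=[[1,40,-18,-20,0],[1,80,-37,-40,0],[1,125,-57,-60,0],[1,170,-78,-69,0],[1,215,-100,-69,0],[1,260,-120,-69,0],[1,305,-142,-69,0],[1,350,-163,-69,0],[1,394,-184,-69,0],[1,394,-184,-69,0]])

```text
clock: 1.25
position: [0.5063, -0.3415, 0.3009]
tool_rot: [-3.11, -0.423, -0.008]
wrist_force: [0.2, 0.5, 0.5]
grip_width: 0.0852
```

```bash
python3 - <<'E'
from h import *
s=status.get_state(); p,M=tool(s); print(s["clock"],p,s["joint_positions"],np.degrees(np.arctan2(M[1,0],M[0,0])))
E
```

```text
1.25 [ 0.5063 -0.3415  0.3009] [ 1.0048  0.3984 -0.6027  1.5698  0.2285  1.2438 -0.9346] 15.507793054775338
```

```bash
python3 - <<'E'
from h import *
for t in [(.55,-.1,.3),(.55,0.05,.3),(.485,.322,.2)]: print(t,shift(t).round(0))
E
```

```text
(0.55, -0.1, 0.3) [ 107. -221.    2.]
(0.55, 0.05, 0.3) [ 147. -366.    3.]
(0.485, 0.322, 0.2) [ 156. -645.  103.]
```

Request:
jog_arm(moves=[[1,22,-44,2,-0.14],[1,44,-88,2,-0.28],[1,65,-132,2,-0.42],[1,86,-177,2,-0.56],[1,107,-221,2,-0.7],[1,120,-268,2,-0.84],[1,134,-316,2,-0.98],[1,147,-364,2,-1.12],[1,149,-413,10,-1.26],[1,150,-460,20,-1.4]])

```text
clock: 2.25
position: [0.5274, 0.135, 0.2807]
tool_rot: [2.115, 2.322, 0.002]
wrist_force: [0.5, 1.0, -0.5]
grip_width: 0.0855
```

```bash
cat > st.py <<'E'
from h import *
import sys
s=status.get_state(); p,M=tool(s); print(round(s["clock"],2),p,"yaw",np.arctan2(M[1,0],M[0,0]),"q",s["joint_positions"],"vmax",np.abs(s["joint_velocities"]).max(),"F",s["wrist_force"],"w",s["grip_width"],"tilt",M[:,2])
E
python3 st.py; python3 - <<'E'
from h import *
print(shift((.485,.322,.2)).round(0))
E
```

```text
2.25 [0.5274 0.135  0.2807] yaw 1.6636952734809178 q [ 0.5152  0.3982 -1.0331  1.7491  0.3655  1.2023 -0.5249] vmax 0.6440012359479471 F [ 0.5103  1.0041 -0.4865] w 0.08554610417760998 tilt [ 0.0015  0.0004 -1.    ]
[190. -25.  81.]
```

Request:
jog_arm(moves=[[1,45,-6,15,0],[1,90,-12,35,0],[1,135,-18,55,0],[1,175,-22,70,0],[1,190,-25,81,0],[1,190,-25,81,0],[1,190,-25,81,0],[1,190,-25,81,0],[1,190,-25,81,0],[1,190,-25,81,0]])

```text
clock: 3.25
position: [0.4872, 0.3188, 0.1998]
tool_rot: [2.125, 2.313, 0.001]
wrist_force: [0.5, 0.0, -0.0]
grip_width: 0.0855
```

```bash
python3 st.py; python3 - <<'E'
from h import *
cv2.imwrite("pics/w1.png",eyes.get_image("wrist"))
E
```

```text
3.25 [0.4872 0.3188 0.1998] yaw 1.655542964624192 q [ 0.0789  0.5575 -0.9538  1.7462  0.5054  1.1042 -0.9544] vmax 0.0076741476727360605 F [ 0.4694  0.0265 -0.033 ] w 0.08549872872510371 tilt [ 0.0011 -0.0002 -1.    ]
```

View pics/w1.png

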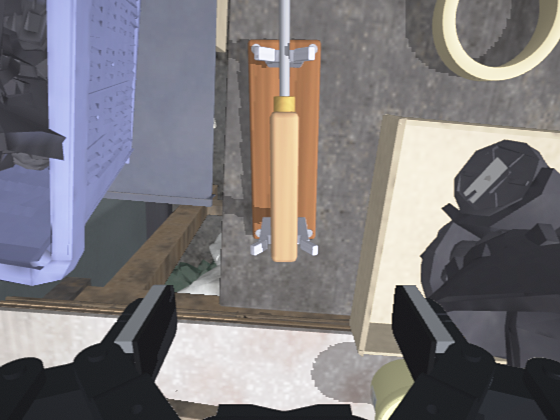

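```bash
python3 - <<'E'
from h import *
c=cal("wrist"); p,M=tool()
for n,px,z in [("rear",(285,262),.078),("rear",(285,262),.06),("hfront",(285.5,113),.08),("ferr",(285.5,97),.075),("rod",(285,2),.0735),("Lr",(272,250),.078),("Rr",(298,250),.078),("Lf",(274,125),.08),("Rf",(298,125),.08),("fork",(257,47),.086),("fork",(313,47),.086),("forkr",(258,245),.086),("forkr",(312,245),.086),("b",(249,40),.01),("b",(322,38),.01)]:
    P=onz(np.array(px,float),z,c); print(n,P,"tool xy mm",((M.T@(P-p))*1000).round(1))
cv2.imwrite("pics/w1c.png",cv2.resize(cv2.imread("pics/w1.png")[0:280,220:350],None,fx=2.1,fy=2.1,interpolation=cv2.INTER_CUBIC))
E
```

```text
rear [0.4925 0.2751 0.078 ] tool xy mm [-44.2   1.6 121.8]
rear [0.4932 0.2667 0.06  ] tool xy mm [-52.7   1.7 139.8]
hfront [0.4831 0.3859 0.08  ] tool xy mm [ 66.9   1.8 119.8]
ferr [0.4823 0.3961 0.075 ] tool xy mm [ 77.2   1.8 124.7]
rod [0.4769 0.4534 0.0735] tool xy mm [134.7   1.3 126.2]
Lr [0.4817 0.2843 0.078 ] tool xy mm [-34.2  -8.3 121.8]
Rr [0.5015 0.286  0.078 ] tool xy mm [-34.2  11.5 121.8]
Lf [0.476  0.3773 0.08  ] tool xy mm [ 59.   -6.  119.7]
Rf [0.4923 0.3787 0.08  ] tool xy mm [ 59.1  10.3 119.8]
fork [0.4619 0.4244 0.086 ] tool xy mm [107.1 -16.2 113.7]
fork [0.4968 0.4274 0.086 ] tool xy mm [107.2  18.9 113.8]
forkr [0.4711 0.2909 0.086 ] tool xy mm [-26.7 -18.3 113.8]
forkr [0.5107 0.2943 0.086 ] tool xy mm [-26.7  21.5 113.8]
b [0.4494 0.4366 0.01  ] tool xy mm [120.4 -27.7 189.7]
b [0.5079 0.4431 0.01  ] tool xy mm [121.9  31.2 189.8]
```

View pics/w1c.png

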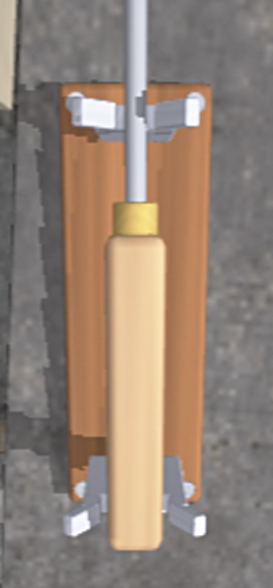

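Request:
jog_arm(moves=[[0.2,4,1,15,0],[0.2,8,1.7,35,0],[0.2,8,1.7,55,0],[0.2,8,1.7,75,0],[0.2,8,1.7,95,0],[0.2,8,1.7,115,0],[0.2,8,1.7,132,0],[0.2,8,1.7,145,0],[0.2,8,1.7,149,0],[0.2,8,1.7,149,0]])

```text
clock: 4.3
position: [0.4867, 0.3282, 0.0496]
tool_rot: [-2.122, -2.316, 0.001]
wrist_force: [0.4, 0.1, 0.4]
grip_width: 0.0513
```

```bash
python3 st.py; python3 - <<'E'
from h import *
cv2.imwrite("pics/w2.png",eyes.get_image("wrist"))
E
```

```text
4.3 [0.4867 0.3282 0.0496] yaw 1.6581452311737084 q [-0.0484  0.7491 -0.8018  1.8247  0.6915  0.874  -1.0978] vmax 0.025330643040049595 F [0.4401 0.084  0.4234] w 0.05132297464364933 tilt [-0.001  -0.0003 -1.    ]
```

View pics/w2.png

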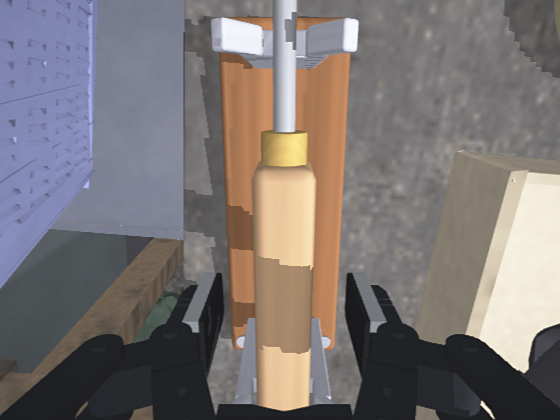

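Request:
jog_arm(moves=[[-1,0,0,0,0],[-1,0,0,0,0],[-1,0,0,0,0],[-1,0,0,0,0],[-1,0,0,0,0],[-1,0,0,0,0],[-1,0,0,0,0],[-1,0,0,0,0],[-1,0,0,0,0],[-1,0,0,0,0]], grip_force=70)

```text
clock: 5.35
position: [0.4878, 0.3285, 0.0514]
tool_rot: [2.122, 2.315, 0.002]
wrist_force: [0.1, -0.7, 5.7]
grip_width: 0.0189
```

```bash
python3 st.py; python3 - <<'E'
from h import *
cv2.imwrite("pics/w3.png",eyes.get_image("wrist"))
E
```

```text
5.35 [0.4878 0.3285 0.0514] yaw 1.6576993525902248 q [-0.0475  0.7466 -0.803   1.8237  0.6913  0.8747 -1.0977] vmax 0.001735009847402513 F [ 0.0977 -0.7442  5.6796] w 0.018870623333663336 tilt [ 0.0017  0.0006 -1.    ]
```

View pics/w3.png

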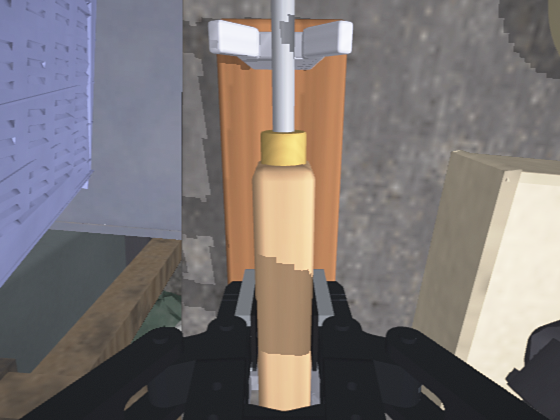

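Request:
jog_arm(moves=[[-1,0,0,-6,0],[-1,0,0,-15,0],[-1,0,0,-28,0],[-1,0,0,-45,0],[-1,0,0,-70,0],[-1,0,0,-100,0],[-1,0,0,-130,0],[-1,-15,-3,-155,0],[-1,-45,-8,-170,0],[-1,-80,-14,-170,0]])

```text
clock: 6.4
position: [0.4809, 0.2492, 0.2242]
tool_rot: [2.118, 2.318, 0.009]
wrist_force: [0.3, -0.1, -1.3]
grip_width: 0.019
```

```bash
python3 st.py
```

```text
6.4 [0.4809 0.2492 0.2242] yaw 1.6610753065972566 q [ 0.2659  0.4571 -1.0124  1.8245  0.4356  1.0967 -0.8134] vmax 0.8804117875850203 F [ 0.2949 -0.0541 -1.3007] w 0.01895509842326181 tilt [ 0.0053  0.0029 -1.    ]
```

Request:
jog_arm(moves=[[-1,-40,-6,0,0],[-1,-82,-13,0,0],[-1,-125,-20,0,0],[-1,-168,-27,0,0],[-1,-210,-34,0,0.1],[-1,-250,-41,0,0.23],[-1,-290,-48,0,0.37],[-1,-325,-54,0,0.51],[-1,-350,-58,0,0.65],[-1,-362,-60,0,0.79]])

```text
clock: 7.4
position: [0.4514, -0.1214, 0.2214]
tool_rot: [2.855, 1.307, -0.0]
wrist_force: [-0.6, 0.5, -1.8]
grip_width: 0.0192
```

```bash
python3 st.py;  python3 - <<'E'
from h import *
print(shift((.4529,-.1183,.2214)).round(0))
E
```

```text
7.4 [ 0.4514 -0.1214  0.2214] yaw 0.858757997529296 q [ 0.962   0.2409 -0.8545  1.9939  0.2179  0.9977 -0.7092] vmax 1.0734433540676807 F [-0.5973  0.4694 -1.7645] w 0.019174742928090318 tilt [ 0.0007 -0.0018 -1.    ]
[ 3. -1.  0.]
```

Request:
jog_arm(moves=[[-1,0,0,0,0.13],[-1,0,0,0,0.27],[-1,0,0,0,0.41],[-1,0,0,0,0.55],[-1,0,0,0,0.68],[-1,0,0,0,0.787],[-1,0,0,0,0.787],[-1,0,0,0,0.787],[-1,0,0,0,0.787],[-1,0,0,0,0.787]])

```text
clock: 8.4
position: [0.4518, -0.1186, 0.2205]
tool_rot: [3.139, 0.129, 0.0]
wrist_force: [-0.0, -0.6, -1.6]
grip_width: 0.0192
```

```bash
python3 st.py;  python3 - <<'E'
from h import *
for n in ("side","top","wrist"): cv2.imwrite(f"pics/{n}4.png",eyes.get_image(n))
E
```

```text
8.4 [ 0.4518 -0.1186  0.2205] yaw 0.08219654505148445 q [ 0.8489  0.2165 -0.7262  1.9975  0.1717  0.9877 -1.4494] vmax 0.0082120260685088 F [-0.0366 -0.5521 -1.5796] w 0.01921431476554398 tilt [ 0.0002 -0.0001 -1.    ]
```

View pics/side4.png

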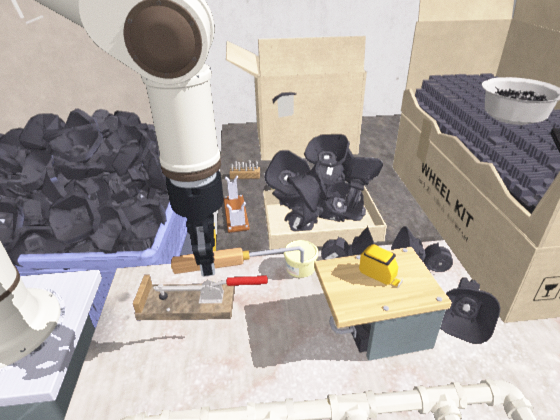

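View pics/wrist4.png

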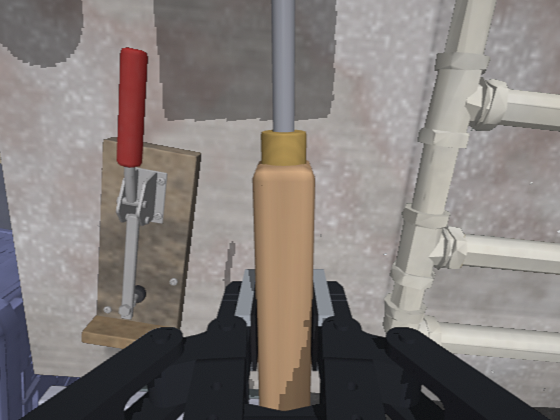

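Request:
jog_arm(moves=[[-1,0,0,15,0],[-1,0,0,40,0],[-1,0,0,65,0],[-1,0,0,90,0],[-1,0,0,115,0],[-1,0,0,140,0],[-1,0,0,155,0],[-1,0,0,160,0],[-1,0,0,160,0],[-1,0,0,160,0]])

```text
clock: 9.55
position: [0.4526, -0.1187, 0.061]
tool_rot: [3.139, 0.127, 0.002]
wrist_force: [0.6, 0.2, -2.7]
grip_width: 0.0193
```

```bash
python3 st.py;  python3 - <<'E'
from h import *
side=cal("side"); top=cal("top"); p,M=tool()
S=eyes.get_image("side"); T=eyes.get_image("top")
ris=np.array([.6512,-.1022,.0811])
a=cv2.resize(S[220:360,240:400],None,fx=4.5,fy=4.2857,interpolation=cv2.INTER_CUBIC); 
b=cv2.resize(T[170:330,370:470],None,fx=3.7,fy=3.7,interpolation=cv2.INTER_CUBIC)
# predicted peg
loc=np.array([[159,0,-19],[159,0,-19+33.5]])/1000
P=p+loc@M.T
print(P, proj(P,side), proj(P,top))
cv2.imwrite("pics/s5.png",a); cv2.imwrite("pics/t5.png",b)
E
```

```text
9.55 [ 0.4526 -0.1187  0.061 ] yaw 0.08094367214123338 q [ 0.6971  0.4816 -0.5911  2.1176  0.4346  0.6601 -1.6806] vmax 0.01384247003677215 F [ 0.5759  0.2103 -2.6925] w 0.019286598931135737 tilt [ 0.0011 -0.0002 -1.    ]
[[ 0.611  -0.1058  0.0801]
 [ 0.611  -0.1059  0.0466]] [[301.6415 312.4656]
 [301.4328 324.2886]] [[410.6115 214.7171]
 [406.7811 216.7164]]
```

View pics/s5.png

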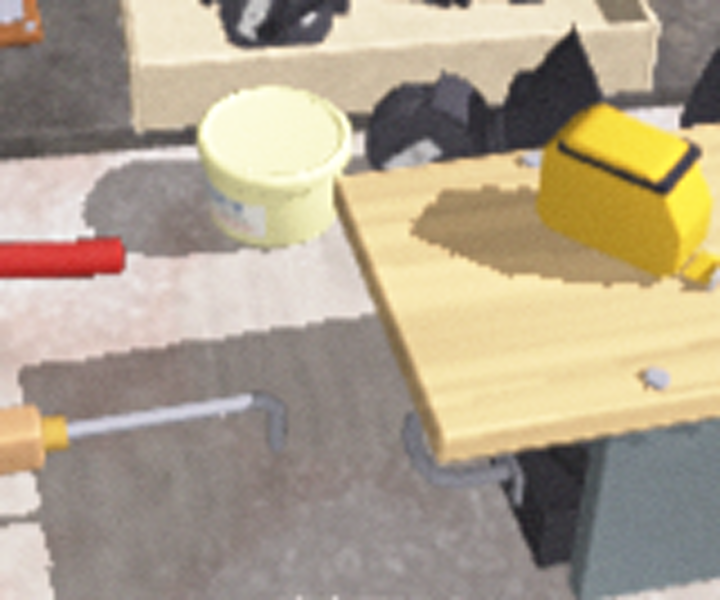

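View pics/t5.png

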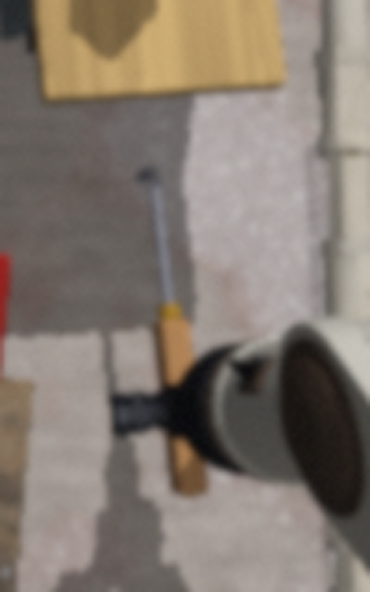

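```bash
python3 - <<'E'
from h import *
side=cal("side"); top=cal("top")
for ris in ([.6512,-.1022,.0811],[.6536,-.1038,.0832]):
  for px in [(329.5,320.5),(331.5,328.5),(342,333.7),(348,333)]:
    P=onz(np.array(px),.028,side)-np.r_[ris[:2],0]; c,s=np.cos(ris[2]),np.sin(ris[2])
    print(px, P[:2]+ris[:2], "riser frame",np.round([c*P[0]+s*P[1],-s*P[0]+c*P[1]],4))
E
```

```text
(329.5, 320.5) [ 0.6708 -0.0883] riser frame [0.0206 0.0122]
(331.5, 328.5) [ 0.6706 -0.1081] riser frame [ 0.0188 -0.0075]
(342, 333.7) [ 0.6881 -0.1227] riser frame [ 0.0351 -0.0234]
(348, 333) [ 0.7    -0.1225] riser frame [ 0.047  -0.0242]
(329.5, 320.5) [ 0.6708 -0.0883] riser frame [0.0184 0.014 ]
(331.5, 328.5) [ 0.6706 -0.1081] riser frame [ 0.0166 -0.0057]
(342, 333.7) [ 0.6881 -0.1227] riser frame [ 0.0328 -0.0217]
(348, 333) [ 0.7    -0.1225] riser frame [ 0.0447 -0.0225]
```

Request:
jog_arm(moves=[[-1,8,0,0,0],[-1,20,0,0,0],[-1,32,0,0,0],[-1,44,0,0,0],[-1,56,0,0,0],[-1,68,0,0,0],[-1,78,0,0,0],[-1,84,0,0,0],[-1,84,0,0,0],[-1,84,0,0,0]])

```text
clock: 10.65
position: [0.5351, -0.1118, 0.0601]
tool_rot: [-3.139, -0.127, 0.001]
wrist_force: [0.3, 0.6, -1.3]
grip_width: 0.019
```

```bash
python3 st.py;  python3 - <<'E'
from h import *
side=cal("side"); p,M=tool()
S=eyes.get_image("side")
loc=np.array([[159,0,-19],[159,0,-19+33.5]])/1000
P=p+loc@M.T; print(P,proj(P,side))
cv2.imwrite("pics/s6.png",cv2.resize(S[290:360,310:390],None,fx=8,fy=8,interpolation=cv2.INTER_CUBIC))
E
```

```text
10.65 [ 0.5351 -0.1118  0.0601] yaw 0.08094703928399107 q [ 0.6052  0.5907 -0.569   1.9284  0.4544  0.7529 -1.7156] vmax 0.012068606565264274 F [ 0.2686  0.5667 -1.3162] w 0.019041269106300246 tilt [-0.0009  0.     -1.    ]
[[ 0.6936 -0.0989  0.079 ]
 [ 0.6935 -0.0989  0.0455]] [[343.7265 305.9102]
 [342.4836 317.6805]]
```

View pics/s6.png

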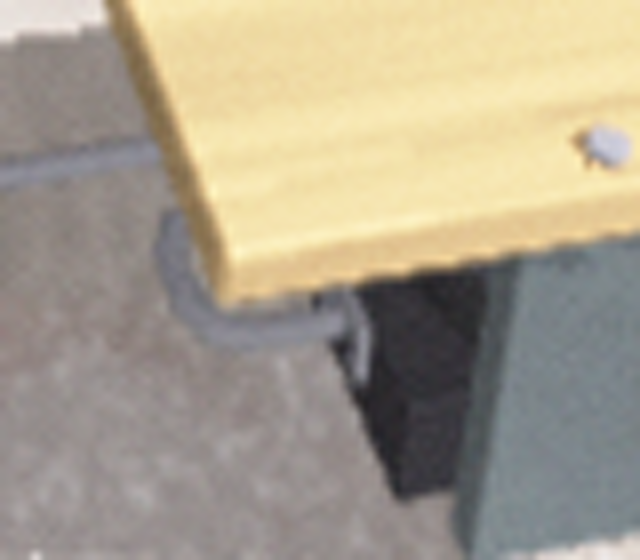

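Request:
jog_arm(moves=[[-1,1,0,4,0],[-1,1,0,8,0],[-1,1,0,12,0],[-1,1,0,16,0],[-1,1,0,20,0],[-1,1,0,24,0],[-1,1,0,27,0],[-1,1,0,30,0],[-1,1,0,31,0],[-1,1,0,31,0]])

```text
clock: 11.7
position: [0.5365, -0.1117, 0.0292]
tool_rot: [-3.139, -0.127, 0.0]
wrist_force: [-0.6, -0.4, -1.6]
grip_width: 0.0192
```

```bash
python3 st.py;  python3 - <<'E'
from h import *
side=cal("side"); p,M=tool()
S=eyes.get_image("side")
loc=np.array([[159,0,-19],[159,0,-19+33.5]])/1000
P=p+loc@M.T; print(P,proj(P,side))
cv2.imwrite("pics/s7.png",cv2.resize(S[290:360,310:390],None,fx=8,fy=8,interpolation=cv2.INTER_CUBIC))
E
```

```text
11.7 [ 0.5365 -0.1117  0.0292] yaw 0.08093355270729746 q [ 0.5778  0.6401 -0.5358  1.9345  0.4933  0.6995 -1.7468] vmax 0.006145138397960662 F [-0.6254 -0.3605 -1.5524] w 0.019202979418659366 tilt [-0.0002  0.0001 -1.    ]
[[ 0.695  -0.0988  0.0481]
 [ 0.695  -0.0988  0.0146]] [[343.2918 316.6563]
 [342.0973 327.9181]]
```

View pics/s7.png

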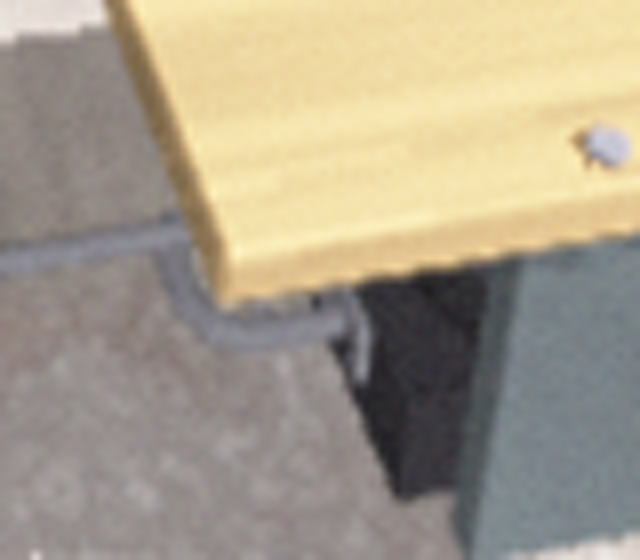

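Request:
jog_arm(moves=[[-1,-5,0,0,0],[-1,-11,0,0,0],[-1,-18,0,0,0],[-1,-25,0,0,0],[-1,-32,0,0,0],[-1,-39,0,0,0],[-1,-46,0,0,0],[-1,-53,0,0,0],[-1,-60,0,0,0],[-1,-65,0,0,0]])

```text
clock: 12.75
position: [0.4711, -0.1172, 0.0294]
tool_rot: [3.139, 0.126, -0.0]
wrist_force: [2.0, 0.2, -1.5]
grip_width: 0.0189
```

```bash
python3 st.py;  python3 - <<'E'
from h import *
S=eyes.get_image("side")
cv2.imwrite("pics/s8.png",cv2.resize(S[280:380,250:390],None,fx=5,fy=5,interpolation=cv2.INTER_CUBIC))
E
```

```text
12.75 [ 0.4711 -0.1172  0.0294] yaw 0.08054404682614755 q [ 0.6385  0.5613 -0.5432  2.0856  0.493   0.621  -1.7362] vmax 0.10362121698255589 F [ 1.9925  0.1893 -1.4868] w 0.018861435512079926 tilt [-0.0001 -0.0002 -1.    ]
```

View pics/s8.png

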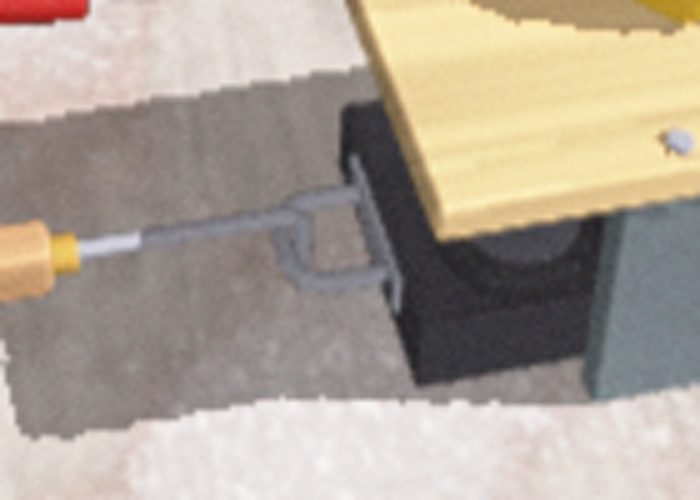

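Request:
jog_arm(moves=[[-1,-6,0,0,0],[-1,-12,0,0,0],[-1,-18,0,0,0],[-1,-24,0,0,0],[-1,-30,0,0,0],[-1,-36,0,0,0],[-1,-42,0,0,0],[-1,-46,0,0,0],[-1,-48,0,0,0],[-1,-49,0,0,0]])

```text
clock: 13.8
position: [0.4228, -0.1211, 0.0294]
tool_rot: [3.139, 0.127, 0.0]
wrist_force: [2.8, -0.5, -0.7]
grip_width: 0.0192
```

```bash
python3 st.py
```

```text
13.8 [ 0.4228 -0.1211  0.0294] yaw 0.08058637733654833 q [ 0.6878  0.5048 -0.5493  2.1919  0.4917  0.5646 -1.7192] vmax 0.01203972506006444 F [ 2.791  -0.4833 -0.7151] w 0.01921858719482328 tilt [ 0.     -0.0001 -1.    ]
```

Request:
jog_arm(moves=[[-1,-1,0,0,0],[-1,-2,0,0,0],[-1,-3,0,0,0],[-1,-4,0,0,0],[-1,-5,0,0,0],[-1,-6,0,0,0],[-1,-6.5,0,0,0],[-1,-7,0,0,0],[-1,-7,0,0,0],[-1,-7,0,0,0]])

```text
clock: 14.8
position: [0.4194, -0.1213, 0.03]
tool_rot: [-3.139, -0.128, -0.009]
wrist_force: [9.4, -0.7, -6.0]
grip_width: 0.0191
```

```bash
python3 st.py
```

```text
14.8 [ 0.4194 -0.1213  0.03  ] yaw 0.08138383115867312 q [ 0.6946  0.4973 -0.5511  2.2036  0.4916  0.5536 -1.716 ] vmax 0.0019558677052710144 F [ 9.3579 -0.7097 -5.9929] w 0.019079661074681554 tilt [ 0.006   0.0005 -1.    ]
```

```bash
python3 - <<'E'
from h import *
side=cal("side"); top=cal("top"); p,M=tool()
S=eyes.get_image("side"); 
ris=np.array([.6524,-.103,.082])
x0,y0,f=230,270,5
a=cv2.resize(S[y0:y0+115,x0:x0+155],None,fx=f,fy=f,interpolation=cv2.INTER_CUBIC)
cv2.imwrite("pics/s9.png",a)
def rect(x0,x1,y0,y1,zz): return np.array([[x0,y0,zz],[x1,y0,zz],[x1,y1,zz],[x0,y1,zz]])
t=.115
for q in (rect(.0275-t,.07-t,-.024,.024,.028),rect(.0355-t,.0685-t,-.016,.016,.028),rect(.07-t,.185-t,-.056,.056,.04)):
    u=((proj(place(ris,q),side)-[x0,y0])*f).astype(int); print(u.tolist()); cv2.polylines(a,[u],True,(0,255,255),1)
cv2.imwrite("pics/s9o.png",a)
E
```

```text
[[252, 375], [362, 356], [334, 257], [229, 275]]
[[269, 354], [353, 339], [335, 273], [253, 287]]
[[383, 407], [682, 353], [585, 133], [317, 176]]
```

View pics/s9.png

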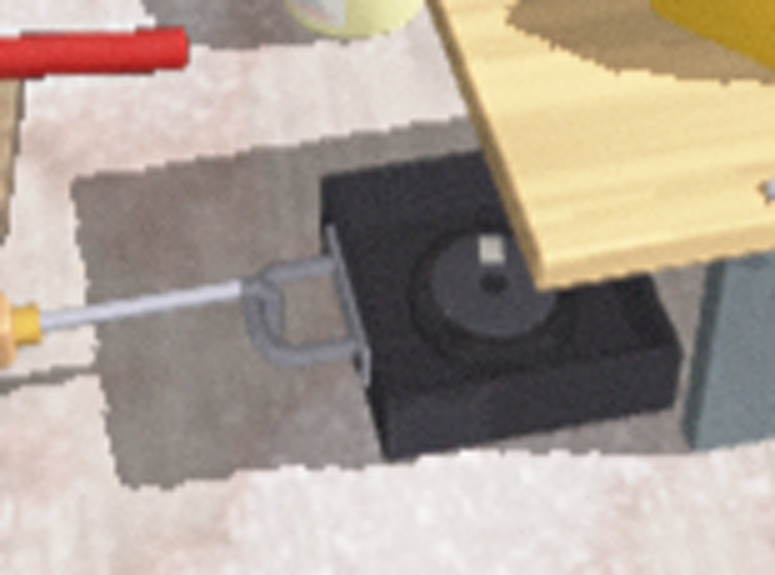

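View pics/s9o.png

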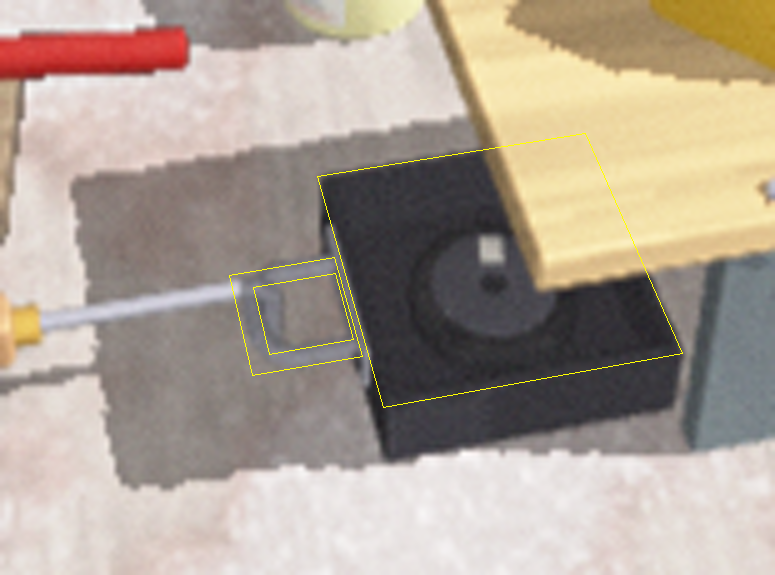

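Request:
jog_arm(moves=[[-1,-1,0,0,0],[-1,-2,0,0,0],[-1,-3,0,0,0],[-1,-4,0,0,0],[-1,-5,0,0,0],[-1,-5,0,0,0],[-1,-5,0,0,0],[-1,-5,0,0,0],[-1,-5,0,0,0],[-1,-5,0,0,0]])

```text
clock: 15.85
position: [0.4193, -0.1212, 0.031]
tool_rot: [-3.138, -0.13, -0.023]
wrist_force: [19.3, 0.2, -9.7]
grip_width: 0.019
```

```bash
python3 st.py
```

```text
15.85 [ 0.4193 -0.1212  0.031 ] yaw 0.08286536141306801 q [ 0.6993  0.4916 -0.5532  2.2102  0.4917  0.5434 -1.7134] vmax 0.002503428983510685 F [19.2869  0.1864 -9.6929] w 0.0190370697539295 tilt [ 0.0146  0.0011 -0.9999]
```

Request:
jog_arm(moves=[[-1,3,0,0,0],[-1,6,0,0,0],[-1,9,0,0,0],[-1,12,0,0,0],[-1,15,0,0,0],[-1,18,0,0,0],[-1,21,0,0,0],[-1,22,0,0,0],[-1,22,0,0,0],[-1,22,0,0,0]])

```text
clock: 16.85
position: [0.4327, -0.1201, 0.0292]
tool_rot: [-3.139, -0.127, 0.001]
wrist_force: [0.8, -0.3, -1.4]
grip_width: 0.0191
```

```bash
python3 st.py; python3 - <<'E'
from h import *
S=eyes.get_image("side"); W=eyes.get_image("wrist")
p,M=tool(); P=p+np.array([[159,0,-19],[159,0,14.5]])/1000@M.T
print(P,((proj(P,cal("side"))-[230,270])*5).round())
cv2.imwrite("pics/s10.png",cv2.resize(S[270:385,230:385],None,fx=5,fy=5,interpolation=cv2.INTER_CUBIC)); cv2.imwrite("pics/w10.png",W)
E
```

```text
16.85 [ 0.4327 -0.1201  0.0292] yaw 0.08082187451502672 q [ 0.677   0.5167 -0.548   2.1703  0.492   0.5763 -1.7234] vmax 0.0017795925877224644 F [ 0.8291 -0.2923 -1.4105] w 0.019078653507978847 tilt [-0.0004  0.     -1.    ]
[[ 0.5912 -0.1073  0.0482]
 [ 0.5911 -0.1073  0.0147]] [[306. 277.]
 [307. 333.]]
```

View pics/s10.png

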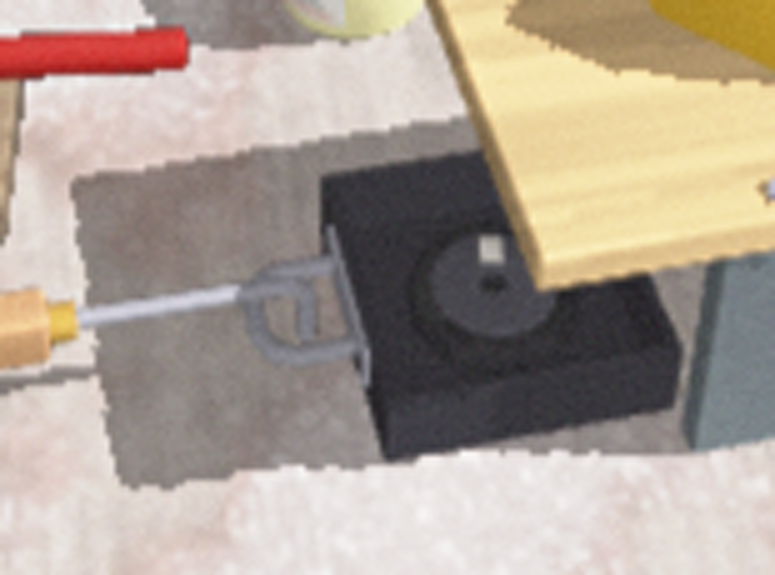

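View pics/w10.png

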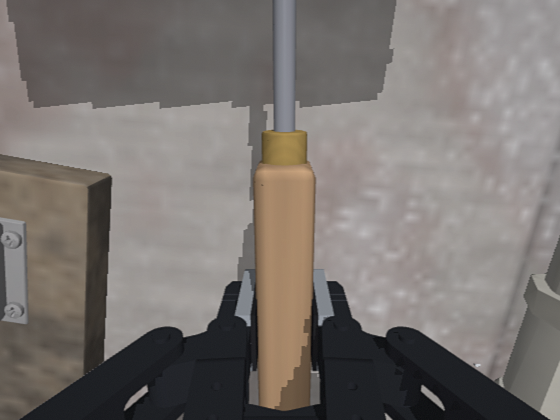

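Request:
jog_arm(moves=[[-1,0,0,-5,0],[-1,0,0,-12,0],[-1,0,0,-22,0],[-1,0,0,-35,0],[-1,0,0,-60,0],[-1,0,0,-95,0],[-1,0,0,-130,0],[-1,0,0,-165,0],[-1,0,0,-192,0],[-1,0,0,-192,0]])

```text
clock: 17.95
position: [0.4356, -0.1206, 0.2259]
tool_rot: [3.135, 0.127, 0.011]
wrist_force: [1.1, -0.1, -1.1]
grip_width: 0.0192
```

```bash
python3 st.py; python3 - <<'E'
from h import *
S=eyes.get_image("side")
cv2.imwrite("pics/s11.png",S)
print(shift((.4878,.3285,.2214)).round(1))
E
```

```text
17.95 [ 0.4356 -0.1206  0.2259] yaw 0.08102592882588924 q [ 0.9048  0.1735 -0.7586  2.0296  0.1467  0.9825 -1.417 ] vmax 0.06312645105567884 F [ 1.1389 -0.0696 -1.0554] w 0.019191286597125372 tilt [ 0.0074 -0.0041 -1.    ]
[  89.6 -443.4    1.2]
```

View pics/s11.png

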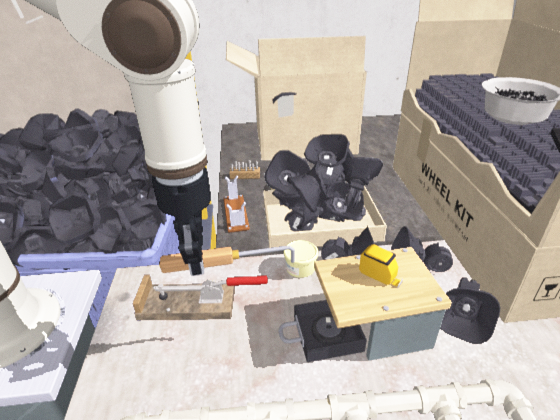

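Request:
jog_arm(moves=[[-1,0,0,0,-0.14],[-1,0,0,0,-0.28],[-1,0,0,0,-0.42],[-1,0,0,0,-0.56],[-1,0,0,0,-0.7],[-1,6,-30,0,-0.84],[-1,12,-60,0,-0.98],[-1,20,-95,0,-1.12],[-1,27,-130,0,-1.26],[-1,35,-170,0,-1.4]])

```text
clock: 19.0
position: [0.453, 0.0526, 0.2203]
tool_rot: [-2.314, -2.124, 0.003]
wrist_force: [0.5, 0.3, -2.2]
grip_width: 0.0193
```

```bash
python3 st.py
```

```text
19.0 [0.453  0.0526 0.2203] yaw 1.4852695810234406 q [ 0.7562  0.2749 -1.057   2.0139  0.283   1.0104 -0.5237] vmax 0.7237553650994577 F [ 0.4719  0.3391 -2.249 ] w 0.01925387501226893 tilt [-0.0019 -0.0007 -1.    ]
```

Request:
jog_arm(moves=[[-1,40,1,0,-0.1],[-1,82,3,0,-0.177],[-1,125,4,0,-0.177],[-1,168,6,0,-0.177],[-1,210,7,0,-0.177],[-1,245,8,0,-0.177],[-1,270,9,0,-0.177],[-1,278,9.3,0,-0.177],[-1,278,9.3,0,-0.177],[-1,278,9.3,0,-0.177]])

```text
clock: 20.0
position: [0.4881, 0.3265, 0.2204]
tool_rot: [2.123, 2.315, -0.004]
wrist_force: [-0.4, -0.7, -2.4]
grip_width: 0.0193
```

```bash
python3 st.py;  python3 - <<'E'
from h import *
print(shift((.4878,.3285,.095)).round(1))
cv2.imwrite("pics/w12.png",eyes.get_image("wrist"))
E
```

```text
20.0 [0.4881 0.3265 0.2204] yaw 1.6571231249463123 q [ 0.0833  0.5544 -0.9841  1.711   0.5006  1.1536 -0.9568] vmax 0.019829265245088826 F [-0.4473 -0.7292 -2.4052] w 0.019271196317033615 tilt [-0.0013 -0.002  -1.    ]
[  2.3   0.1 125.4]
```

View pics/w12.png

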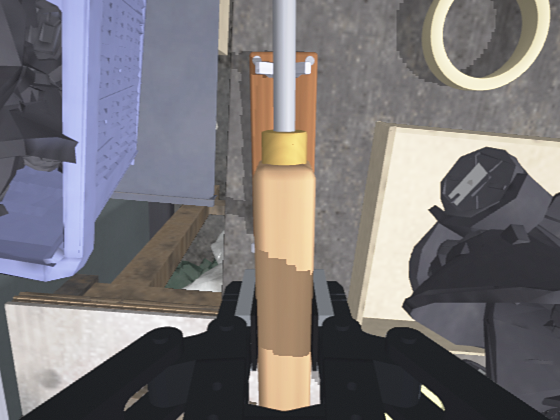

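Request:
jog_arm(moves=[[-1,1,0,12,0],[-1,2,0,35,0],[-1,2,0,60,0],[-1,2,0,85,0],[-1,2,0,105,0],[-1,2,0,118,0],[-1,2,0,125,0],[-1,2,0,125,0],[-1,2,0,125,0],[-1,2,0,125,0]])

```text
clock: 21.05
position: [0.4887, 0.3307, 0.0974]
tool_rot: [2.122, 2.316, 0.003]
wrist_force: [0.3, -0.5, -1.7]
grip_width: 0.0191
```

```bash
python3 st.py;  python3 - <<'E'
from h import *
print(shift((.4878,.3285,.0514)).round(1))
cv2.imwrite("pics/w13.png",eyes.get_image("wrist"))
E
```

```text
21.05 [0.4887 0.3307 0.0974] yaw 1.6577520839460356 q [-0.0049  0.6975 -0.8702  1.8     0.6466  0.9537 -1.0664] vmax 0.0024199225720531762 F [ 0.3044 -0.4684 -1.7339] w 0.01909397443294046 tilt [ 0.0016  0.001  -1.    ]
[-2.1 -1.2 46. ]
```

View pics/w13.png

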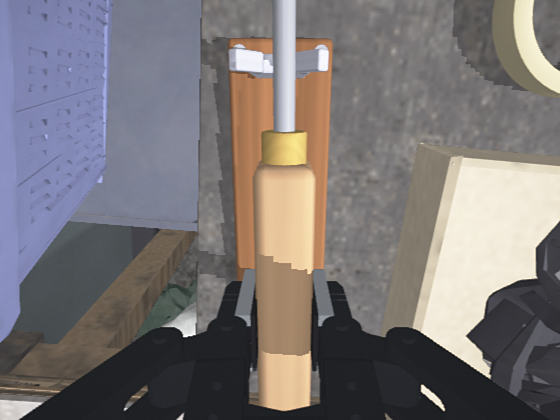

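Request:
jog_arm(moves=[[-1,-2,-1.2,5,0],[-1,-2,-1.2,11,0],[-1,-2,-1.2,17,0],[-1,-2,-1.2,23,0],[-1,-2,-1.2,28,0],[-1,-2,-1.2,33,0],[-1,-2,-1.2,38,0],[-1,-2,-1.2,42,0],[-1,-2,-1.2,44,0],[-1,-2,-1.2,44,0]])

```text
clock: 22.1
position: [0.487, 0.328, 0.0522]
tool_rot: [2.123, 2.316, -0.0]
wrist_force: [-0.2, -0.6, -0.4]
grip_width: 0.019
```

```bash
python3 st.py;  python3 - <<'E'
from h import *
print(shift((.4878,.3285,.0514)).round(1))
cv2.imwrite("pics/w14.png",eyes.get_image("wrist"))
E
```

```text
22.1 [0.487  0.328  0.0522] yaw 1.6579095337163732 q [-0.0356  0.7527 -0.8209  1.8237  0.7032  0.8846 -1.1061] vmax 0.007923928130226432 F [-0.1836 -0.5783 -0.3976] w 0.019008533347701417 tilt [-0.0002 -0.0002 -1.    ]
[0.4 0.8 0.8]
```

View pics/w14.png

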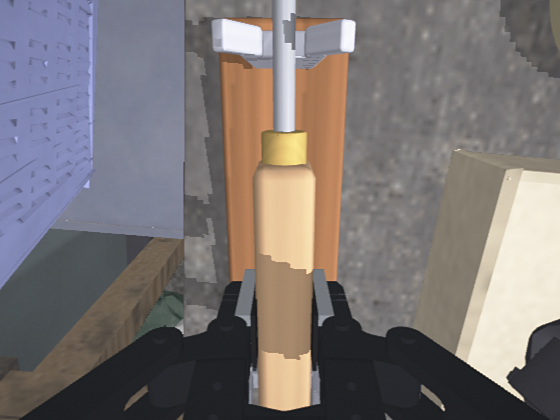

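Request:
jog_arm(moves=[[-1,0,0,0.7,0],[-1,0,0,1.3,0],[-1,0,0,1.3,0],[0.2,0,0,1.3,0],[0.2,0,0,1.3,0],[0.2,0,0,1.3,0],[0.2,0,0,1.3,0],[0.2,0,0,1.3,0],[0.2,0,0,1.3,0],[0.2,0,0,1.3,0]])

```text
clock: 23.15
position: [0.4871, 0.328, 0.051]
tool_rot: [2.123, 2.316, 0.0]
wrist_force: [-0.4, -0.2, 0.4]
grip_width: 0.0514
```

```bash
python3 st.py;  python3 - <<'E'
from h import *
cv2.imwrite("pics/w15.png",eyes.get_image("wrist"))
E
```

```text
23.15 [0.4871 0.328  0.051 ] yaw 1.6577476094061032 q [-0.0365  0.7543 -0.8194  1.8241  0.7049  0.8825 -1.1074] vmax 0.0014692407868442513 F [-0.3572 -0.189   0.4254] w 0.05139735188552207 tilt [ 0. -0. -1.]
```

View pics/w15.png

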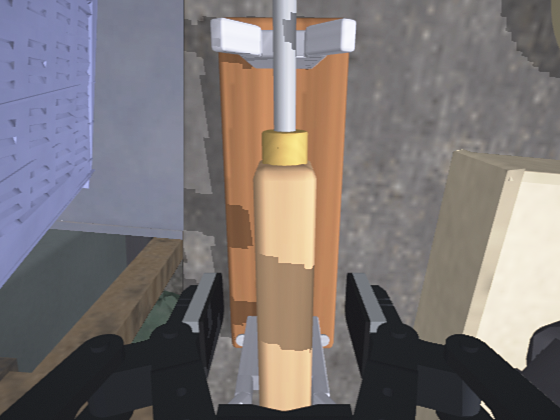

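Free and seated as before. Raise clear to the earlier hover and check.

Request:
jog_arm(moves=[[0.2,0,0,-8,0],[0.2,0,0,-22,0],[0.2,0,0,-42,0],[0.2,0,0,-65,0],[0.2,0,0,-90,0],[0.2,-3,-1,-115,0],[0.2,-8,-1,-138,0],[0.2,-9,-1,-149,0],[0.2,-9,-1,-149,0],[0.2,-9,-1,-149,0]])

```text
clock: 24.2
position: [0.4868, 0.3188, 0.1998]
tool_rot: [2.123, 2.316, -0.0]
wrist_force: [-0.6, -0.0, 0.0]
grip_width: 0.051
```

```bash
python3 st.py;  python3 - <<'E'
from h import *
c=cal("wrist");p,M=tool()
W=eyes.get_image("wrist");S=eyes.get_image("side");T=eyes.get_image("top")
for n,i in (("w16",W),("s16",S),("t16",T)): cv2.imwrite(f"pics/{n}.png",i)
b=cv2.imread("pics/w1.png")
cv2.imwrite("pics/w16c.png",np.hstack([cv2.resize(x[0:280,220:350],None,fx=2.1,fy=2.1,interpolation=cv2.INTER_CUBIC) for x in (b,W)]))
E
```

```text
24.2 [0.4868 0.3188 0.1998] yaw 1.6577017602226798 q [ 0.0909  0.5665 -0.9737  1.7459  0.5185  1.1108 -0.9629] vmax 0.021210074700303807 F [-0.6182 -0.0074  0.0114] w 0.05096600935179154 tilt [ 0.0001 -0.0003 -1.    ]
```

View pics/w16c.png

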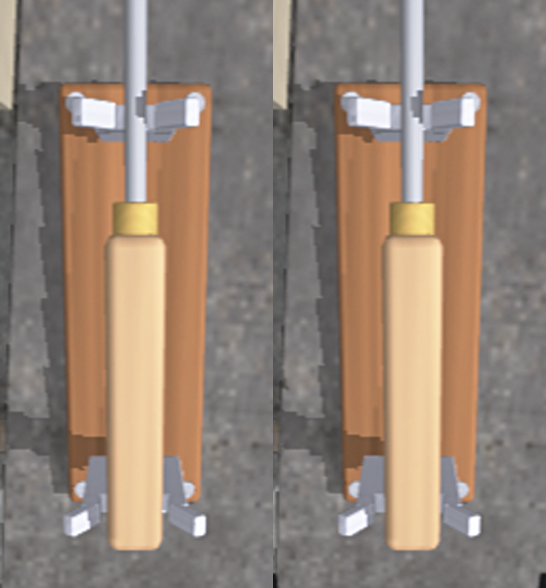

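View pics/s16.png

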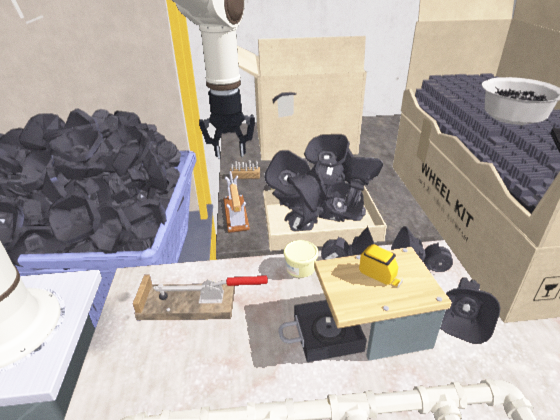

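View pics/t16.png

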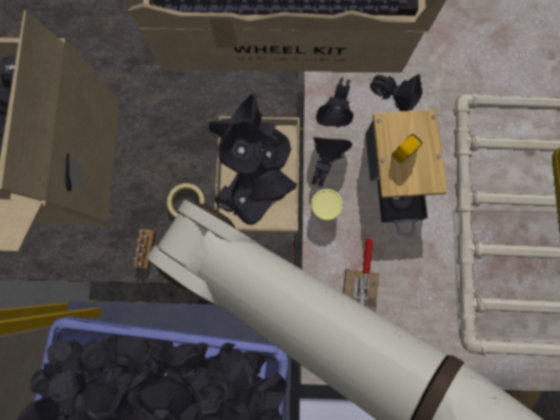

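```bash
python3 - <<'E'
import cv2,numpy as np
a=cv2.imread("pics/s9.png"); b=cv2.resize(cv2.imread("pics/s16.png")[270:385,230:385],None,fx=5,fy=5,interpolation=cv2.INTER_CUBIC)
r=(slice(150,460),slice(320,700))
A,B=[cv2.cvtColor(x[r],cv2.COLOR_BGR2GRAY).astype(np.float32) for x in(a,b)]
print(cv2.phaseCorrelate(A,B), np.abs(A-B).mean())
for n in ("s0","t0"):pass
for k,x0 in (("side",("side0","s16")),("top",("top0","t16"))):
    d=cv2.absdiff(cv2.imread(f"pics/{x0[0]}.png"),cv2.imread(f"pics/{x0[1]}.png")).max(2)
    for nm,(x1,x2,y1,y2) in {"side":{"tub":(282,320,240,278),"tape":(358,402,244,290),"bit":(228,262,160,180),"clamp":(135,268,270,320)},"top":{"tub":(308,345,188,222),"tape":(388,425,132,164),"bit":(133,155,228,270)}}[k].items(): print(k,nm,d[y1:y2,x1:x2].mean().round(1))
E
```

```text
((0.004290270038069366, -0.03409383352840223), 0.7375351190567017) 9.460814
side tub 4.5
side tape 6.8
side bit 5.6
side clamp 5.1
top tub 15.8
top tape 15.0
top bit 16.6
```

```bash
python3 - <<'E'
from bench import ticket
print(ticket.close_job())
E
```

```text
the job is handed in; nothing more can be done
None
```

The tray is out at its stop, the hook rod is back in both forks of its rest, and the job is handed in at about 24 s of the 58 s allowed.

- **The pull:** I gripped the rod's handle between the forks, reached under the overhang, lowered the peg into the eye and drew the tray out. At the stop, pulling on raised the force from about 2 N to 19 N with no further movement. The gripper stayed about 11 cm or more behind the eye throughout.
- **Unhooking:** I moved the peg back about 13 mm and lifted it straight out. The tray did not move: side pictures from before and after match to within 0.01 pixel.
- **The rest:** wrist-camera pictures taken from the same hover before and after show the rod lying as it did at first, give or take about half a millimetre. The gripper was open and 15 cm clear of it when I handed in.
- **Other things on the bench:** the tub, tape measure and bit block look unmoved in the side view. In the top view they also sit where they did, though the picture difference there was larger (about 15 grey levels for all three), which I put down to image noise. The tape roll was partly hidden behind the arm in the last top picture, and what was visible was in its first place.
- **One disagreement:** with the tray at its stop, the eye in the side picture lay about 4 mm from my model, while the tray body matched to about 1 pixel. I relied on the hard stop in the force reading.

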